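# Hold the spring clip open over the wide card

### The job

Squeeze the tails of the steel spring clip to open it, lift it off the divider panel of the desk organiser, and hold it gaping astride the middle of the top edge of the wider of the two standing cards, so that a colleague can slip a form in behind: clip upright and in line with the card, a jaw on either side, the card's edge about half-way up inside the jaws and nothing of the clip touching the card. The program finishes while the gripper still holds the clip wide open there; do not let go. Do not push either card, and leave the other things on the desk where they stand.

Things in the scene. Friction and masses are not known exactly. Their poses are not given: they have to be found in the camera images.
- clip_tails (a point): Grasp point midway between the two flat tails (30 mm wide along y, 3 mm thick) of the spring clip: 78 mm above the jaw tips, 36 mm above the pin, 14 mm below the tail tops. x = the direction in which the clip opens: squeeze the tails together along x. y = along the pin, z up. Parked, the tails flare to 51 mm over their tops; fully squeezed they are upright, parallel, 27 mm over their outer faces.
- clip_mouth (a point): The point midway between the tips of the clip's two jaws (the clip's lowest point), same axes as clip_tails and 78 mm straight below it. Jaw lips 50 mm long along y, 8 mm high, their inner faces 4 mm apart when parked and 22 mm apart fully open. The pin (radius 5 mm) closes the mouth 37 mm above this point.
- lever_a (a joint): Opening of one lever (tail and jaw) of the clip: 0 parked on the 4 mm panel, 0.25 rad fully open (firm stop), -0.04 fully shut. Both levers move together, mirrored. At clip_tails height each tail needs about 4 N to start opening and 11 N to open fully; a grip of 20 to 40 N holds it firmly against the stop.
- lever_b (a joint): The same for the clip's other lever.
- panel_edge (a point): Middle of the top edge of the organiser's upright divider panel, 80 mm above the desk. The panel is pale wood, 4 mm thick (x), 100 mm long (y), fixed across the middle of a fixed low wooden tray 90 x 150 mm (x, y) with walls 22 mm high. z up.
- wide_card_edge (a point): Middle of the top edge of the wider card, 120 mm above the desk: a stiff white card 4 mm thick (x), 150 mm wide (y), upright in a weighted aluminium stand (foot 60 x 90 x 14 mm, clamp bar 18 mm thick up to 26 mm above the desk); 0.6 kg, loose on the desk. x = normal of the card, y = along its edge, z up.
- narrow_card_edge (a point): Middle of the top edge of the narrower card, 120 mm above the desk: same kind of card and stand but only 85 mm wide (y). Not to be used.
- wide_card: The wider card with its stand; origin at the centre of the foot's underside on the desk, straight below wide_card_edge, same axes.
- narrow_card: The narrower card with its stand; origin at the centre of the foot's underside, same axes as its edge.
- clip: The whole dark steel spring clip (bulldog type): 92 mm tall, 56 mm wide along y, about 80 g; two jaws below, a cross pin 42 mm above the jaw tips, two tails above. Origin midway between the jaw tips, axes as clip_tails. At the start its pin rests on the edge of the organiser's panel, jaws pinching the panel.
- organiser: The fixed wooden organiser tray with its panel; origin at the centre of its underside, straight below panel_edge.
- stamp_mid (a point): Centre of a wooden hand stamp, 26 mm diameter, 58 mm tall, standing. A bystander.
- vial_mid (a point): Centre of a small capped jar, 26 mm diameter, 50 mm tall, standing. A bystander.
- mug_mid (a point): Centre of a white mug, 80 mm diameter, 90 mm tall. A bystander.
- sanitiser_mid (a point): Centre of a clear bottle, 60 mm diameter, 150 mm tall. A bystander.
- stapler_mid (a point): Centre of a stapler, 130 mm long along y, 55 mm tall. A bystander.
- mouse_mid (a point): Centre of a computer mouse, 100 x 58 x 35 mm, on a fixed 3 mm pad. A bystander.

How it is judged (in metres and radians):
On the way, in this order (a step that is already met when the one before it is completed fails the run):
1. the clip is squeezed open while still on the divider panel (both levers past 0.15 rad) (value of joint each of lever_a, lever_b above 0.15 rad and z of clip_mouth in the frame of panel_edge below 0 m and contact force between the fingers and clip above 1 N), for 0.1 s.
2. the clip is lifted clear of the panel in the gripper (z of clip_mouth in the frame of panel_edge above 0.01 m and contact force between clip and organiser below 0.1 N and contact force between the fingers and clip above 1 N), for 0.1 s.
At the end, for the whole second after the job is handed in: Gripper holds the clip still, levers past 0.17 rad, jaw tips 8 to 33 mm below the wide card's top edge, one each side, mouth within 9 mm of the card's plane and 30 mm of the edge's middle, in line and upright within 0.2 rad, not touching the card; cards within 20 mm of their places (value of joint each of lever_a, lever_b above 0.17 rad and contact force between the fingers and clip above 2 N and z of clip_mouth in the frame of wide_card_edge between -0.033 and -0.008 m and x of clip_mouth in the frame of wide_card_edge between -0.009 and 0.009 m and y of clip_mouth in the frame of wide_card_edge between -0.03 and 0.03 m and angle between the y axis of clip and the y axis of wide_card, either way round below 0.2 rad and angle between clip's own z axis and vertical below 0.2 rad and contact force between clip and wide_card below 0.2 N and linear speed of clip below 0.03 m/s and distance of each of wide_card, narrow_card from where it was at the start of the episode below 0.02 m and angle between each of wide_card, narrow_card's own z axis and vertical below 0.1 rad); the arm keeps its last pose, push and grip.
It fails at once if a card is pushed more than 20 mm or tipped (distance of any of wide_card, narrow_card from where it was at the start of the episode above 0.02 m or angle between any of wide_card, narrow_card's own z axis and vertical above 0.15 rad).
It fails at once if another thing on the desk is moved more than 25 mm (distance of any of stamp_mid, vial_mid, mug_mid, sanitiser_mid, stapler_mid, mouse_mid from where it was at the start of the episode above 0.025 m).
It also fails if it takes over 32 s, if anything falls off the work surface, if the arm or the gripper's body presses on something with over 40 N, if the wrist force passes 120 N, or if a joint passes its speed limit or range.

### The arm

A 6-joint arm with a two-finger parallel gripper is mounted at the origin on the work surface. World frame = base frame: x ahead of the robot, y to its left, z up, the work surface at z = 0. Lengths are in m, angles in degrees, forces in N, time in s.
With the tool pointing down it reaches from about 0.375 to 0.9 m from the base axis. Payload 3.1 kg.
Tool frame: the origin (TCP) lies at the very end of the fingers, on their centre line; the grasp point (between the pads) lies 19 mm behind it (bot.tcp_to_grasp is the distance from the TCP to the grasp point, in m); z points along the fingers, y is the direction in which the jaws open and shut (so a half turn about z gives the same grasp; the last joint's range is limited). The gripper opens to 87 mm and grips with 3 to 60 N. Pads are 19 mm wide; open, the fingers measure 117 mm over their backs; the gripper's body (75 mm by 190 mm) begins 51 mm behind the grasp point.
Start: joints at [59.731, 30.224, 82.088, -0, 67.689, -10.227], TCP at [0.214, 0.587, 0.223] pointing down, gripper open.
Joint ranges: [-176.69, 176.69], [-43.24, 126.21], [12.49, 139.97], [-82, 262], [0, 151.66], [-163.58, 163.58]. Speed limits (degrees/s): [159.86, 159.86, 180, 180, 180, 180].

### API

Orientations are given as a 3x3 rotation matrix whose columns are the frame's x, y, z axes.
In Python, from rig import telemetry, eyes, order, bot gives the robot as it stands. The module is installed in compiled form; this text tells all that it offers.
- The arm moves only by the tool servo_tool, never from a script. Its argument "targets" is a list of rows, each a list of 2 entries, a list of its own where there are three numbers: the shift along the tool's x, y, z in m, then the turn, a rotation vector about the tool's x, y, z in rad. In form: [[[tx, ty, tz], [wx, wy, wz]], ...]. A call has 1 to 12 rows; each row is the pose to reach, as a shift and turn from the pose commanded when the call began, along the tool's axes at that moment; what a row does not reach only later rows make up. A row lasts 1/8 s, in which the tool goes at most 62.5 mm and 10.7 degrees, less where a joint would pass 70% of its speed; a pose out of reach is approached as far as the arm can. A call with a gripper value outside its range is refused whole. "gripper" is the finger opening in m, from 0 to 0.087, set as the call begins (left out, the last holds). The fingers move at their own pace and stop on an object; the grip force is fixed at half the most. Time passes only in rows, so rows that repeat a pose let the fingers close. It gives the time, the measured TCP pose, the force and the opening at its end, in the units of the state.
- telemetry.read_state(): the state, without advancing time (a new reading comes with each control period).
- eyes.capture(name): name is "scene" or "top" or "wrist"; returns a dict with "pixels" (384x512x3 uint8, blue, green, red), "intrinsics" (3x3 intrinsics, pixels), "extrinsics" (4x4, takes a point from camera to world coordinates); the wrist camera has in their place "T_tool_cam" (4x4, takes a point from camera to tool coordinates, whose origin is the TCP and whose axes are the flange's). Camera axes: x right, y down, z forward; pixel columns grow to the right and rows downward; lengths in m; the calibration is good to about 2 mm. A picture is of the moment at which its call begins: read the wrist's pose just before it. There is no depth.
- order.hand_in(): hands the job in, once; it reports no verdict.
The state is a dict: "time_s": time; "joint_positions": joint angles; "qvel": joint speeds; "tau": joint torques, N m; "position": TCP position; "tcp_rot": TCP orientation; "force": force on the tool from outside, world axes, zero at the start; "moment": the same for the moment, N m; "opening": opening from 0.0 (shut) to 1.0 (fully open).
Only numpy, scipy, OpenCV 4.12 (cv2) and the standard library are available. Lean on these libraries where they do the work, as an engineer would, in place of code of your own. Each camera call takes 0.05 s, during which the arm holds its last target. There are 200 camera calls.

## Working session

There is one attempt and no reset: what is moved stays moved. The work goes in short steps, Python scripts to look and compute and a tool call to move; the robot and the scene stay as the last step left them, time stands still between calls to the robot, and variables do not carry over. Pictures are saved under pics/ and viewed, about 8 in all and at most 12, crops included, and the job is handed in when it is done.

Besides the shell and the picture viewer there is one more tool, called after ">>>" by a JSON object that holds its "api" and its "payload". servo_tool: Moves the arm, as the interface text tells. Its arguments: {"type":"object","properties":{"targets":{"type":"array","items":{"type":"array"}},"gripper":{"type":"number"}},"required":["targets"]}

```bash
mkdir -p pics; python3 - <<'E'
from rig import telemetry, eyes, bot
import cv2,pickle
print(telemetry.read_state())
d={}
for n in("scene","top","wrist"):
    c=eyes.capture(n);d[n]=c;cv2.imwrite(f"pics/{n}0.png",c["pixels"])
    print(n,c["intrinsics"].tolist(),(c.get("extrinsics") if "extrinsics" in c else c["T_tool_cam"]).tolist())
pickle.dump(d,open("d0.pkl","wb"))
for n in("scene","top"):
    cv2.imwrite(f"pics/{n}0b.png",cv2.resize(d[n]["pixels"],(800,600),interpolation=cv2.INTER_CUBIC))
E
```

```text
{'time_s': 0.0, 'joint_positions': array([ 5.97327368e+01,  3.02782377e+01,  8.21571079e+01, -7.58440280e-04,
        6.76879502e+01, -1.02269498e+01]), 'qvel': array([-0.01508229, -0.07044437,  0.07889855, -0.026761  ,  0.04420071,
       -0.00557868]), 'tau': array([ 7.00230958e-04, -4.40058947e+01, -1.76587629e+01,  6.34296192e-02,
        5.84631076e-02, -1.51138088e-04]), 'position': array([0.21377235, 0.58652355, 0.22157543]), 'tcp_rot': array([[-9.39453270e-01,  3.42675356e-01, -1.07406239e-03],
       [ 3.42676839e-01,  9.39451492e-01, -1.86474710e-03],
       [ 3.70026645e-04, -2.11989906e-03, -9.99997685e-01]]), 'force': array([-0.21088116, -0.16568706,  0.43504141]), 'moment': array([-0.00037119, -0.05820322,  0.04897002]), 'opening': 0.9969237253251052}
scene [[416.60327342330737, 0.0, 257.3306425239965], [0.0, 416.60327342330737, 186.79952613882566], [0.0, 0.0, 1.0]] [[0.4107592387168272, 0.5946898664151863, -0.6911011580021122, 1.2085335844705534], [0.9116823295391598, -0.2767072679242762, 0.3037571692716631, -0.26862534601839794], [-0.010591402873247615, -0.75483577727
[... 180 characters left out ...]
 1.0]] [[-0.03230195687045427, -0.9782811169035237, 0.20475018899217864, 0.3845765698302677], [-0.9994666844404717, 0.030635048673077953, -0.011306656728155513, 0.010582000571121955], [0.0047885567668674075, -0.20500621966855473, -0.9787489563832488, 1.260688370077981], [0.0, 0.0, 0.0, 1.0]]
wrist [[345.8111466800806, 0.0, 258.21529797203596], [0.0, 345.8111466800806, 191.1590785360513], [0.0, 0.0, 1.0]] [[0.0012297176632012291, -0.9645130495843959, -0.26403231805193056, 0.07365367756422962], [0.9999992316964413, 0.0011448355468226543, 0.0004753504979703962, 0.0005469872375255536], [-0.0001562081752030436, -0.26403269974186483, 0.9645137163700819, -0.16354353315724154], [0.0, 0.0, 0.0, 1.0]]
```

View pics/top0b.png

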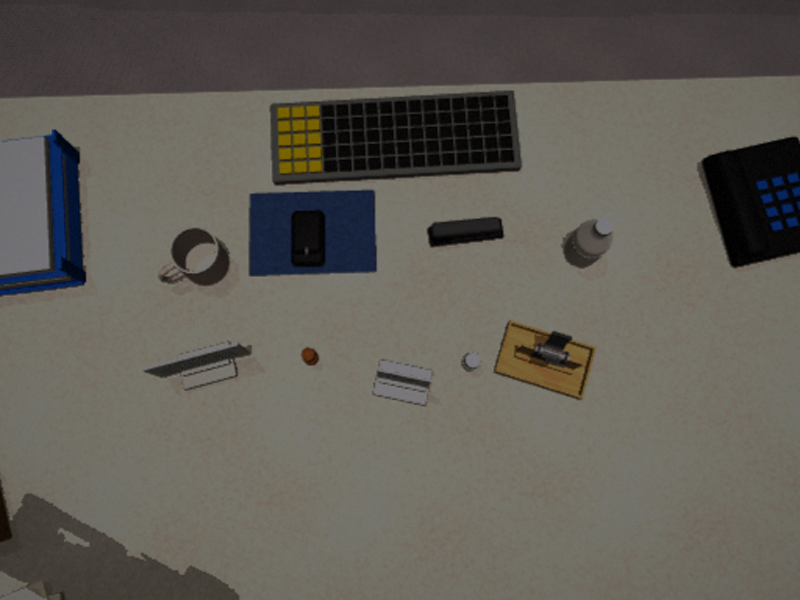

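View pics/scene0b.png

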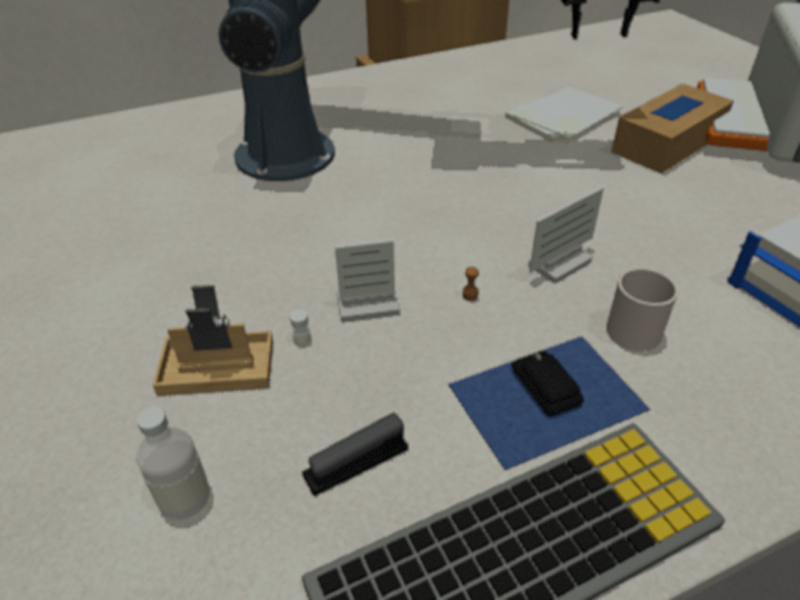

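The top view shows the wide card at about (198,358), the narrow card at (403,380) and the clip on the organiser at (550,350). In the scene view the wide card is at (566,235) and the clip at (208,315). Next I'll enlarge both targets.

```bash
python3 - <<'E'
import cv2,pickle,numpy as np
d=pickle.load(open("d0.pkl","rb"))
T=d["top"]["pixels"];S=d["scene"]["pixels"]
def crop(I,x,y,w=80,h=60,s=5):
    o=cv2.resize(I[y:y+h,x:x+w],None,fx=s,fy=s,interpolation=cv2.INTER_CUBIC)
    o=cv2.convertScaleAbs(o,alpha=1.6)
    for k in range(0,w,10): cv2.putText(o,str(x+k),(k*s,8),0,.3,(0,0,255));cv2.line(o,(k*s,10),(k*s,14),(0,0,255))
    for k in range(10,h,10): cv2.putText(o,str(y+k),(0,k*s+3),0,.3,(0,0,255));cv2.line(o,(20,k*s),(24,k*s),(0,0,255))
    return o
a=np.vstack([np.hstack([crop(T,88,200),crop(T,310,200)]),np.hstack([crop(S,325,118),crop(S,95,180,80,75,4)[:300] if 0 else crop(S,95,180)])])
cv2.imwrite("pics/c1.png",a)
E
```

```text
(no output)
```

View pics/c1.png

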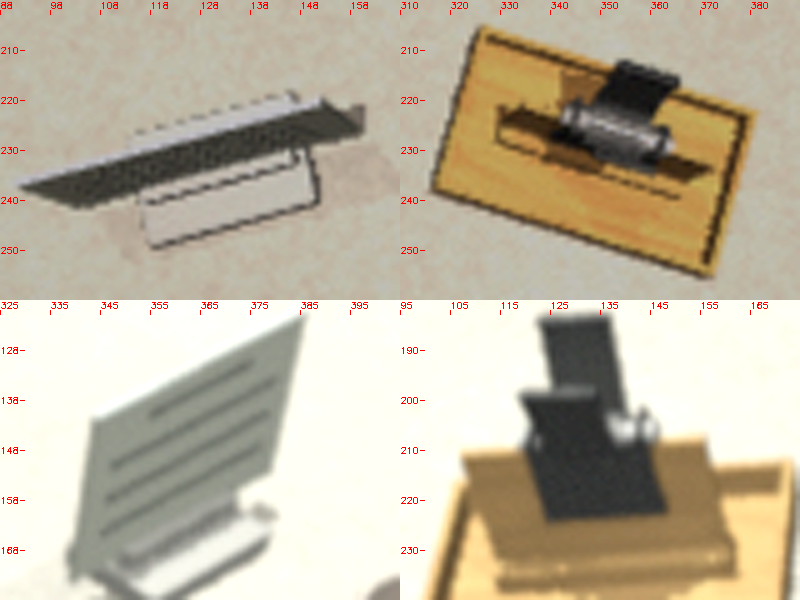

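```bash
cat > h.py <<'E'
import numpy as np,pickle
from scipy.optimize import least_squares
def proj(K,M,P):
    p=(np.asarray(P)-M[:3,3])@M[:3,:3]
    q=p@np.array(K).T
    return q[...,:2]/q[...,2:]
def body(v,P):
    c,s=np.cos(v[2]),np.sin(v[2]);P=np.asarray(P,float)
    return np.stack([v[0]+c*P[:,0]-s*P[:,1],v[1]+s*P[:,0]+c*P[:,1],P[:,2]],1)
def fit(cams,obs,v0):
    # obs: (cam,pt,px)
    f=lambda v:np.concatenate([(proj(*cams[c],body(v,[p]))[0]-px) for c,p,px in obs])
    r=least_squares(f,v0,loss='soft_l1');return r.x,r.fun.reshape(-1,2)
E
cat > fit1.py <<'E'
from h import *
np.set_printoptions(precision=4,suppress=True)
d=pickle.load(open("d0.pkl","rb"))
C={n:(d[n]["intrinsics"],d[n]["extrinsics"]) for n in("top","scene")}
# wide card: +y = left in top view, scene: +y right
w=[("top",(0,.075,.12),(92,237.5)),("top",(0,-.075,.12),(153,219.5)),("scene",(0,-.075,.12),(344,142)),("scene",(0,.075,.12),(386,121.5))]
print("wide",*fit(C,w,[.5,.4,.2]))
o=[("top",(.045,.075,.022),(326,205)),("top",(.045,-.075,.022),(381,222)),("top",(-.045,-.075,.022),(373,255.5)),("top",(-.045,.075,.022),(316.5,238)),
("scene",(0,-.05,.08),(107,211)),("scene",(0,.05,.08),(156,207.5))]
v,r=fit(C,o,[.5,-.2,-.2]);print("org",v,r)
c=[("top",(.025,.015,.135),(354,212)),("top",(.025,-.015,.135),(366,216)),("scene",(.025,-.015,.135),(119,199.5)),("scene",(.025,.015,.135),(134.5,198)),
("scene",(-.025,-.015,.135),(123,184)),("scene",(-.025,.015,.135),(136.5,183))]
print("clip",*fit(C,c,v))
E
python3 fit1.py
```

```text
wide [0.5459 0.3056 0.246 ] [[-0.9356 -0.9928]
 [-0.5609 -0.0941]
 [-0.805   0.757 ]
 [-1.1025 -0.7951]]
org [ 0.5354 -0.2577 -0.3341] [[-0.4284  0.3613]
 [-0.0018  0.2374]
 [-0.5191 -0.13  ]
 [-0.1796  0.0268]
 [-0.4044  0.2952]
 [-0.2634  0.4194]]
clip [ 0.5389 -0.2536 -0.3319] [[-0.6674 -1.1909]
 [-0.4597 -1.5077]
 [-0.8593 -0.3575]
 [-0.5729  0.0601]
 [-0.8929 -1.5781]
 [ 0.6798 -1.5752]]
```

```bash
cat > plan.py <<'E'
import numpy as np,sys
def axes(psi):
    c,s=np.cos(psi),np.sin(psi);return np.array([[-s,c,0],[c,s,0],[0,0,-1]]).T
def rel(p0,psi0,p1,psi1):
    "tool shift and wz from commanded pose 0 to 1"
    return axes(psi0).T@(np.array(p1)-p0), -(psi1-psi0)
def apply(p0,psi0,t,wz): return np.array(p0)+axes(psi0)@np.array(t), psi0-wz
E
python3 - <<'E'
from plan import *
p=[.214,.587,.223];psi=np.arctan2(.93945,.34268)
print(psi,rel(p,psi,[.537,-.253,.21],-.333))
E
```

```text
1.2210274312479472 (array([-0.59129477, -0.67845376,  0.013     ]), np.float64(1.5540274312479472))
```

>>> {"api": "servo_tool", "payload": {"targets": [[[-0.033,-0.038,0],[0,0,0.086]],[[-0.066,-0.075,0],[0,0,0.172]],[[-0.099,-0.113,0],[0,0,0.258]],[[-0.131,-0.151,0],[0,0,0.344]],[[-0.164,-0.188,0],[0,0,0.43]],[[-0.197,-0.226,0],[0,0,0.516]],[[-0.23,-0.264,0],[0,0,0.6]],[[-0.263,-0.302,0],[0,0,0.69]],[[-0.296,-0.339,0],[0,0,0.78]],[[-0.328,-0.377,0],[0,0,0.86]],[[-0.361,-0.415,0],[0,0,0.95]],[[-0.394,-0.452,0],[0,0,1.036]]], "gripper": 0.087}}

```text
time_s: 1.65
position: [0.4297, 0.0259, 0.2226]
tcp_rot: [[-0.181, 0.984, 0.0], [0.984, 0.181, 0.0], [0.0, 0.0, -1.0]]
force: [-0.2, -0.0, 0.3]
opening: 0.998
```

```bash
python3 - <<'E'
from plan import *
p,psi=apply([.214,.587,.223],1.22103,[-.394,-.452,0],1.036)
print(p,psi,rel(p,psi,[.537,-.253,.21],-.333))
from rig import telemetry;s=telemetry.read_state();print(s["position"],s["tcp_rot"],s["joint_positions"])
E
```

```text
[0.42925382 0.02735208 0.223     ] 0.18503000000000003 (array([-0.29538939,  0.05432897,  0.013     ]), 0.51803)
[0.42973139 0.02585852 0.22256765] [[-1.80717021e-01  9.83535118e-01  1.75958385e-04]
 [ 9.83535126e-01  1.80716994e-01  1.56836090e-04]
 [ 1.22455132e-04  2.01404203e-04 -9.99999972e-01]] [-1.15060064e+01  1.52580008e+01  1.08701318e+02  1.30420042e-02
  5.60325956e+01 -2.19248189e+01]
```

>>> {"api": "servo_tool", "payload": {"targets": [[[-0.045,0.008,0.002],[0,0,0.078]],[[-0.09,0.016,0.004],[0,0,0.156]],[[-0.135,0.024,0.006],[0,0,0.234]],[[-0.18,0.033,0.008],[0,0,0.312]],[[-0.22,0.041,0.01],[0,0,0.39]],[[-0.26,0.049,0.012],[0,0,0.46]],[[-0.295,0.054,0.013],[0,0,0.518]],[[-0.295,0.054,0.013],[0,0,0.518]],[[-0.295,0.054,0.013],[0,0,0.518]]]}}

```text
time_s: 2.78
position: [0.536, -0.2517, 0.209]
tcp_rot: [[0.327, 0.945, -0.002], [0.945, -0.327, 0.002], [0.001, -0.002, -1.0]]
force: [-0.3, -0.1, -0.5]
opening: 0.999
```

```bash
python3 - <<'E'
from plan import *
from rig import telemetry,eyes
import cv2,pickle
p,psi=apply([.42925,.02735,.223],.18503,[-.295,.054,.013],.518);print("cmd",p,psi)
s=telemetry.read_state();c=eyes.capture("wrist");pickle.dump((s,c),open("w1.pkl","wb"))
print(s["position"],s["tcp_rot"])
M=np.eye(4);M[:3,:3]=s["tcp_rot"];M[:3,3]=s["position"];M=M@c["T_tool_cam"]
I=cv2.resize(c["pixels"],(800,600),interpolation=cv2.INTER_CUBIC);I=cv2.convertScaleAbs(I,alpha=1.5)
from h import *
v=[.537,-.253,-.333]
for P in [(.0255,.015,.135),(.0255,-.015,.135),(-.0255,.015,.135),(-.0255,-.015,.135),(0,.05-.005,.08),(0,-.05-.005,.08)]:
    q=proj(c["intrinsics"],M,body(v,[P]))[0];print(P,q);cv2.circle(I,tuple(np.int32(q*1.5625)),3,(0,0,255),-1)
cv2.imwrite("pics/w1.png",I)
E
```

```text
cmd [ 0.53660119 -0.25267986  0.21      ] -0.33297
[ 0.53595042 -0.25170487  0.2090105 ] [[ 3.26728583e-01  9.45116849e-01 -1.60475375e-03]
 [ 9.45117690e-01 -3.26726150e-01  1.60463698e-03]
 [ 9.92254433e-04 -2.04096192e-03 -9.99997425e-01]]
(0.0255, 0.015, 0.135) [298.4713458  182.63723476]
(0.0255, -0.015, 0.135) [297.15240563 222.52946196]
(-0.0255, 0.015, 0.135) [226.39103732 182.48770838]
(-0.0255, -0.015, 0.135) [227.33098889 222.36411219]
(0, 0.045000000000000005, 0.08) [262.01454405 132.05817376]
(0, -0.055, 0.08) [261.54549422 242.47753607]
```

View pics/w1.png

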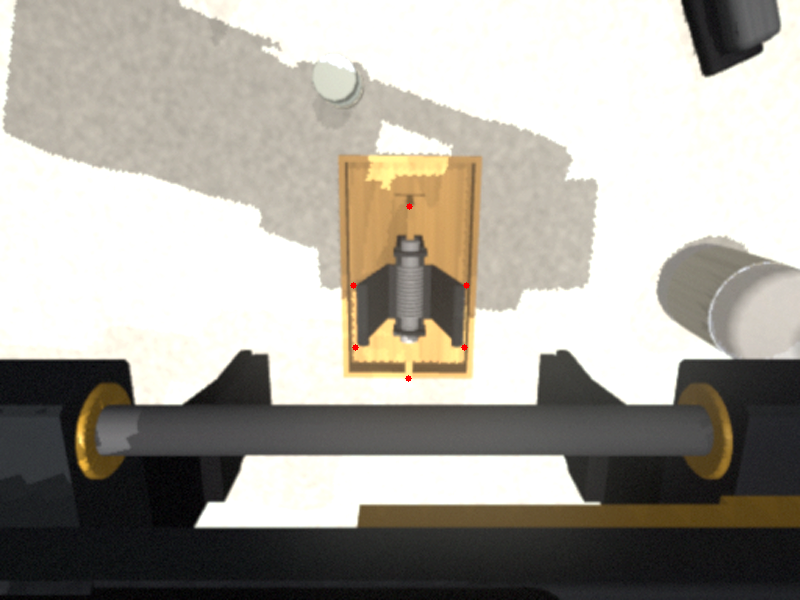

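The wrist view shows the clip centred at (410,300), with the tails at columns 358–463. My predicted points match to within a few pixels, so I'll descend.

>>> {"api": "servo_tool", "payload": {"targets": [[[0,0.001,0.03],[0,0,0]],[[0,0.001,0.06],[0,0,0]],[[0,0.001,0.085],[0,0,0]],[[0,0.001,0.1],[0,0,0]],[[0,0.001,0.107],[0,0,0]],[[0,0.001,0.107],[0,0,0]],[[0,0.001,0.107],[0,0,0]],[[0,0.001,0.107],[0,0,0]]]}}

```text
time_s: 3.82
position: [0.5381, -0.2532, 0.1034]
tcp_rot: [[0.327, 0.945, 0.001], [0.945, -0.327, -0.001], [-0.0, 0.002, -1.0]]
force: [-0.5, -1.1, 0.4]
opening: 0.999
```

>>> {"api": "servo_tool", "payload": {"targets": [[[0,0,0],[0,0,0]],[[0,0,0],[0,0,0]],[[0,0,0],[0,0,0]],[[0,0,0],[0,0,0]],[[0,0,0],[0,0,0]],[[0,0,0],[0,0,0]],[[0,0,0],[0,0,0]],[[0,0,0],[0,0,0]]], "gripper": 0.0}}

```text
time_s: 4.82
position: [0.5384, -0.2534, 0.1049]
tcp_rot: [[0.327, 0.945, 0.002], [0.945, -0.327, -0.002], [-0.001, 0.002, -1.0]]
force: [-2.4, 0.6, 12.0]
opening: 0.302
```

>>> {"api": "servo_tool", "payload": {"targets": [[[0,0,-0.005],[0,0,0]],[[0,0,-0.015],[0,0,0]],[[0,0,-0.03],[0,0,0]],[[0,0,-0.05],[0,0,0]],[[0,0,-0.075],[0,0,0]],[[0,0,-0.1],[0,0,0]],[[0,0,-0.125],[0,0,0]],[[0,0,-0.135],[0,0,0]],[[0,0,-0.135],[0,0,0]],[[0,0,-0.135],[0,0,0]]]}}

```text
time_s: 6.08
position: [0.537, -0.2524, 0.2365]
tcp_rot: [[0.327, 0.945, -0.002], [0.945, -0.327, 0.001], [0.001, -0.002, -1.0]]
force: [0.6, 0.2, -0.7]
opening: 0.299
```

```bash
python3 - <<'E'
from plan import *
from h import *
from rig import telemetry,eyes
import cv2
p,psi=apply([.5366,-.25268,.21],-.33297,[0,.001,-.028],0);print("cmd",p,psi)
s=telemetry.read_state();print(s["position"],s["tcp_rot"],s["force"],s["opening"])
pickle.dump(s,open("s2.pkl","wb"))
A=eyes.capture("scene");W=eyes.capture("wrist")
pickle.dump((s,A,W),open("g2.pkl","wb"))
q=proj(A["intrinsics"],A["extrinsics"],s["position"]);x,y=np.int32(q);print(q)
x0,y0=max(x-40,0),max(y-45,0)
a=cv2.resize(A["pixels"][y0:y0+100,x0:x0+90],None,fx=5,fy=5,interpolation=cv2.INTER_CUBIC)
b=cv2.resize(W["pixels"][120:320,200:320],(300,500),interpolation=cv2.INTER_CUBIC)
o=np.zeros((500,760,3),np.uint8);o[:a.shape[0],:a.shape[1]]=a;o[:,455:755]=b;print(x0,y0)
cv2.imwrite("pics/g2.png",cv2.convertScaleAbs(o,alpha=1.6))
E
```

```text
cmd [ 0.53754508 -0.25300685  0.238     ] -0.33297
[ 0.53703783 -0.25240844  0.23654632] [[ 3.26883476e-01  9.45062988e-01 -1.77239532e-03]
 [ 9.45064448e-01 -3.26881605e-01  1.26722021e-03]
 [ 6.18239488e-04 -2.08926115e-03 -9.99997626e-01]] [ 0.55376393  0.24398474 -0.72572925] 0.29890987388058676
[116.35778425 147.43173957]
76 102
```

View pics/g2.png

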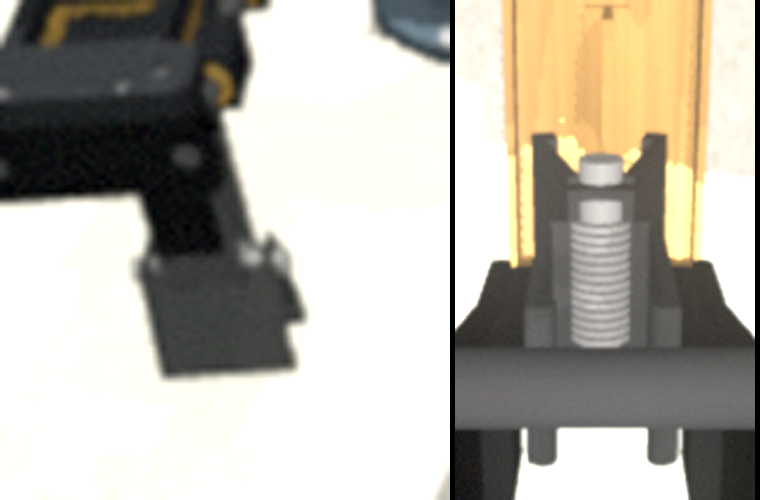

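```bash
python3 - <<'E'
from h import *
s,A,W=pickle.load(open("g2.pkl","rb"))
for dz in(-.058,-.062,-.066):
  P=[(.013,-.025,.2365+dz),(.013,.025,.2365+dz)]
  print(dz,proj(A["intrinsics"],A["extrinsics"],body([.537,-.2524,-.333],P)).round(1).tolist())
from plan import *
# wide card target with yaw .246
print(rel([.5375,-.253,.238],-.33297,[.546,.3056,.238],.246))
E
```

```text
-0.058 [[108.9, 177.4], [135.8, 175.7]]
-0.062 [[109.4, 179.1], [136.2, 177.3]]
-0.066 [[109.9, 180.7], [136.7, 178.9]]
(array([ 0.53069756, -0.17454601,  0.        ]), -0.57897)
```

The clip hangs upright in the grip, jaw lower corners at scene (109,177) and (135,175). That puts the mouth about 60 mm below the TCP. Now I'll carry it over to the wide card.

>>> {"api": "servo_tool", "payload": {"targets": [[[0.02,-0.007,0],[0,0,-0.022]],[[0.055,-0.018,0],[0,0,-0.06]],[[0.1,-0.033,0],[0,0,-0.109]],[[0.145,-0.048,0],[0,0,-0.158]],[[0.19,-0.062,0],[0,0,-0.207]],[[0.235,-0.077,0],[0,0,-0.256]],[[0.28,-0.092,0],[0,0,-0.305]],[[0.325,-0.107,0],[0,0,-0.355]],[[0.37,-0.122,0],[0,0,-0.404]],[[0.415,-0.136,0],[0,0,-0.453]],[[0.455,-0.15,0],[0,0,-0.496]],[[0.485,-0.16,0],[0,0,-0.53]]]}}

```text
time_s: 7.68
position: [0.5432, 0.2607, 0.2371]
tcp_rot: [[-0.2, 0.98, -0.002], [0.98, 0.2, 0.0], [0.001, -0.002, -1.0]]
force: [0.2, 0.2, -0.4]
opening: 0.305
```

```bash
python3 - <<'E'
from plan import *
p,psi=apply([.5375,-.253,.238],-.33297,[.485,-.16,0],-.53);print(p,psi)
print(rel(p,psi,[.546,.3056,.238],.246))
E
```

```text
[0.54481078 0.25765796 0.238     ] 0.19703000000000004
(array([0.04678167, 0.01055123, 0.        ]), -0.04896999999999996)
```

>>> {"api": "servo_tool", "payload": {"targets": [[[0.025,0.006,0],[0,0,-0.025]],[[0.04,0.009,0],[0,0,-0.042]],[[0.047,0.0105,0],[0,0,-0.049]],[[0.047,0.0105,0],[0,0,-0.049]],[[0.047,0.0105,0],[0,0,-0.049]],[[0.047,0.0105,0],[0,0,-0.049]],[[0.047,0.0105,0],[0,0,-0.049]]]}}

```text
time_s: 8.55
position: [0.5463, 0.3054, 0.2376]
tcp_rot: [[-0.243, 0.97, 0.0], [0.97, 0.243, -0.0], [-0.0, 0.0, -1.0]]
force: [0.0, -0.1, -1.3]
opening: 0.304
```

```bash
python3 - <<'E'
from plan import *
from h import *
from rig import telemetry,eyes
import cv2
p,psi=apply([.54481,.25766,.238],.19703,[.047,.0105,0],-.049);print("cmd",p,psi)
s=telemetry.read_state();print(s["position"],s["tcp_rot"])
W=eyes.capture("wrist");T=eyes.capture("top")
pickle.dump((s,W,T),open("g3.pkl","wb"))
M=np.eye(4);M[:3,:3]=s["tcp_rot"];M[:3,3]=s["position"];M=M@W["T_tool_cam"]
I=cv2.convertScaleAbs(cv2.resize(W["pixels"],(800,600),interpolation=cv2.INTER_CUBIC),alpha=1.2)
for P in[(0,.075,.12),(0,-.075,.12),(0,0,.12)]:
    q=proj(W["intrinsics"],M,body([.546,.3056,.246],[P]))[0];print(P,q);cv2.circle(I,tuple(np.int32(q*1.5625)),3,(0,0,255),-1)
cv2.imwrite("pics/w3.png",I)
E
```

```text
cmd [0.54590624 0.30580611 0.238     ] 0.24603000000000003
[0.54626912 0.30537515 0.23762407] [[-2.42665560e-01  9.70110007e-01  2.29021873e-05]
 [ 9.70110006e-01  2.42665560e-01 -5.28433721e-05]
 [-5.68214562e-05  9.39437463e-06 -9.99999998e-01]]
(0, 0.075, 0.12) [259.06133446  94.08840816]
(0, -0.075, 0.12) [258.89628819 267.67811058]
(0, 0, 0.12) [258.97317929 186.80682476]
```

View pics/w3.png

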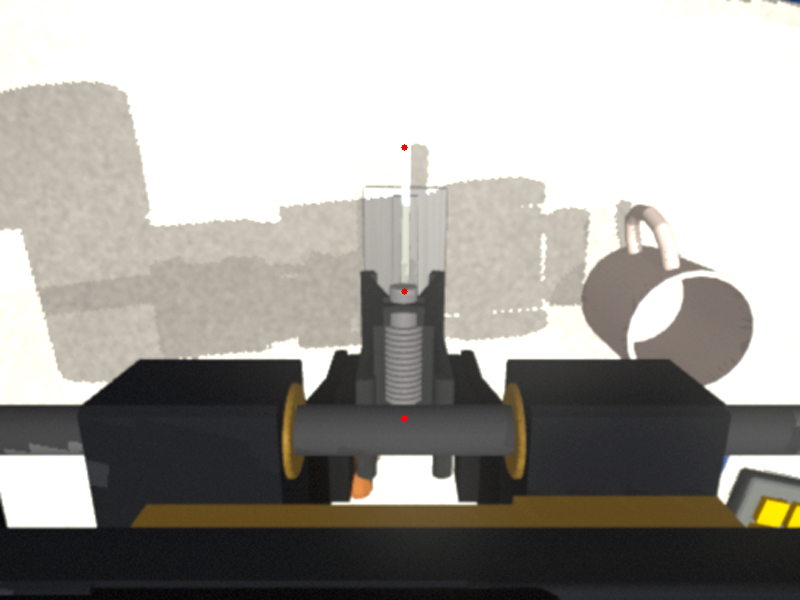

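The card edge runs down columns 400–411 (centre about 405) and the clip's centre is at about 403. They're aligned to about 1 mm, and the predicted card end at (404,147) matches. Lowering now.

>>> {"api": "servo_tool", "payload": {"targets": [[[0,0.001,0.015],[0,0,0]],[[0,0.001,0.03],[0,0,0]],[[0,0.001,0.045],[0,0,0]],[[0,0.001,0.055],[0,0,0]],[[0,0.001,0.063],[0,0,0]],[[0,0.001,0.07],[0,0,0]],[[0,0.001,0.075],[0,0,0]],[[0,0.001,0.078],[0,0,0]],[[0,0.001,0.078],[0,0,0]],[[0,0.001,0.078],[0,0,0]],[[0,0.001,0.078],[0,0,0]],[[0,0.001,0.078],[0,0,0]]]}}

```text
time_s: 10.15
position: [0.5472, 0.3062, 0.1597]
tcp_rot: [[-0.244, 0.97, 0.0], [0.97, 0.244, 0.0], [0.0, 0.0, -1.0]]
force: [1.0, 0.2, -1.1]
opening: 0.304
```

```bash
python3 - <<'E'
from h import *
from rig import telemetry,eyes
import cv2
s=telemetry.read_state();print(s["position"],s["tcp_rot"],s["force"],s["opening"])
W=eyes.capture("wrist");A=eyes.capture("scene")
v=[.546,.3056,.246]
print(proj(A["intrinsics"],A["extrinsics"],body(v,[(.013,-.025,.1),(.013,.025,.1),(0,-.075,.12),(0,.075,.12)])).round(1))
a=cv2.resize(A["pixels"][90:190,320:410],None,fx=5,fy=5,interpolation=cv2.INTER_CUBIC)
b=cv2.resize(W["pixels"][90:290,200:320],(300,500),interpolation=cv2.INTER_CUBIC)
cv2.imwrite("pics/g4.png",cv2.convertScaleAbs(np.hstack([a,b]),alpha=1.2))
E
```

```text
[0.54716206 0.30621467 0.15972956] [[-2.43541311e-01  9.69890476e-01  3.08171229e-04]
 [ 9.69890524e-01  2.43541290e-01  1.02498308e-04]
 [ 2.43597140e-05  3.23854927e-04 -9.99999947e-01]] [ 1.02201638  0.24595897 -1.14386503] 0.30406842147364155
[[360.7 144.5]
 [374.4 137. ]
 [343.2 142.8]
 [384.9 120.7]]
```

View pics/g4.png

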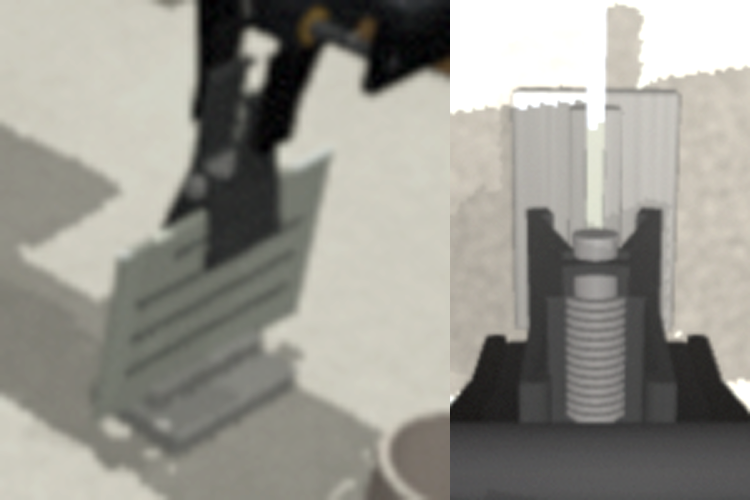

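The near jaw covers the card face, with lower corners at scene (361.6,143.6) and (375.6,137), so the tips are about 20 mm below the edge. In the wrist view the card (596) is centred between the jaws (595). I'll let it settle and check the force again.

>>> {"api": "servo_tool", "payload": {"targets": [[[0,0,0],[0,0,0]],[[0,0,0],[0,0,0]],[[0,0,0],[0,0,0]],[[0,0,0],[0,0,0]]]}}

```text
time_s: 10.75
position: [0.5471, 0.3062, 0.1596]
tcp_rot: [[-0.244, 0.97, 0.0], [0.97, 0.244, 0.0], [-0.0, 0.0, -1.0]]
force: [0.7, -0.2, -0.7]
opening: 0.303
```

```bash
python3 - <<'E'
from rig import telemetry,order
s=telemetry.read_state();print(s["position"],s["force"],s["moment"],s["qvel"],s["opening"])
print(order.hand_in())
E
```

```text
[0.54708916 0.30617601 0.15955902] [ 0.72913149 -0.21643984 -0.71753083] [-0.07027097 -0.00816849  0.01627002] [ 3.65720148e-04 -6.28738218e-05 -1.86490259e-02  8.79637634e-02
 -4.35551156e-02 -6.16577014e-02] 0.30257923215282156
the job is handed in; nothing more can be done
None
```

I squeezed the clip open on the divider panel, lifted it off, and handed the job in at about 10.8 s with the gripper holding it open astride the middle of the wide card's top edge. No verdict was reported.

My last checks:
- **Opening:** the gripper reads about 26 mm between the pads, which matches the fully squeezed tails.
- **Depth:** the jaw tips measure about 20 mm below the card's edge, accurate to about 2 mm.
- **Centring:** the card sits within about 1 mm of midway between the jaws in the wrist view, and the arm is still and upright.
- **Cards:** the wide card's edge is where I first measured it, within image accuracy. I did not re-measure the narrow card after the move.
- **Contact:** the wrist reads about 0.7 N sideways, similar to readings in free air. That makes contact with the card unlikely, but this sensor can't rule out the 0.2 N limit. The far jaw is hidden in the scene view, so its clearance rests on the wrist view alone.

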